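# Take the tacked collar out of the clamshell fixture

## Robot

A 6-joint arm with a two-finger parallel gripper is mounted at the origin on the work surface. World frame = base frame: x ahead of the robot, y to its left, z up, the work surface at z = 0. Lengths are in mm, angles in rad, forces in N, time in s.
With the tool pointing down it reaches from about 300 to 775 mm from the base axis. Payload 14.6 kg.
Tool frame: the origin (TCP) lies on the centre line of the jaws, within the pads' length; the fingertips stand 19 mm ahead of it and the grasp point (between the pads) is the TCP (bot.tip_reach is the distance from the TCP to the fingertips, in mm); y points along the fingers, x is the direction in which the jaws open and shut, and the axes are right-handed (so a half turn about y gives the same grasp; the last joint's range is limited). The gripper opens to 85 mm and grips with 20 to 120 N. Pads are 22 mm wide; open, the fingers measure 114 mm over their backs; the gripper's body (76 mm by 85 mm) begins 54 mm behind the grasp point. The pads swing forward as they close: fully open they stand 13 mm farther back than shut.
Start: joints at [-1.283, 0.3, 1.521, -0, 1.321, -0.067], TCP at [191.064, -515.736, 250.281] pointing down, gripper open.
Joint ranges: [-3.03, 3.03], [-0.79, 2.21], [0.23, 2.52], [-1.04, 4.18], [0, 3.07], [-2.55, 2.55]. Speed limits (rad/s): [2.22, 2.22, 2.57, 3.14, 3.14, 3.14].

## Interface

Orientations are given as a unit quaternion [w, x, y, z].
In Python, from rig import bot gives the robot as it stands. Calls block until the motion is done:
- bot.move_to(position, orientation): joint-space move of the TCP to a pose.
- bot.servo_line(position, attitude=None, speed=150, until_force=None): straight line of the TCP; attitude=None keeps the orientation; speed is the mean speed in mm/s. With until_force (N) it stops when the force on the tool has changed by that much, and returns True; else False.
- bot.move_joints(angles): joint-space move.
- bot.move_gripper(opening, grip_force=None): finger opening in mm; grip_force is the grip in N (None keeps the last); returns when the fingers have stopped.
- bot.dwell(seconds).
- bot.ik(position, orientation): joint angles nearest the present ones, or None.
- bot.read_state(): the state.
- bot.read_camera(name): name is "scene" or "side" or "wrist"; returns a dict with "image" (384x512x3 uint8, blue, green, red), "depth" (384x512 float32, mm along the optical axis (not along the pixel's ray), 0 where there is no reading), "fovy" (degrees; the focal length in pixels is half the picture's height over the tangent of half this angle, whatever the lens; pixels are square), "cx", "cy" (the principal point, pixels), "k1" (the pictures are not rectified: a ray, as slopes to the right and down, at radius r is drawn at 1 + k1 r^2 times it, then the intrinsics apply), "eye" and "attitude" of the camera in the world; the wrist camera has in their place "mount" (4x4, takes a point from camera to tool coordinates, whose origin is the TCP and whose axes are the tool frame's). Camera axes: x right, y down, z forward; pixel columns grow to the right and rows downward; lengths in mm; the calibration is good to about 2 mm. A picture is of the moment at which its call begins: read the wrist's pose just before it.
A pose or a line that the arm cannot do raises bot.MotionError and nothing moves.
- bot.finish_job(): hands the job in, once; it reports no verdict.
The state is a dict: "clock": time; "joint_positions": joint angles; "qvel": joint speeds; "effort": joint torques, N m; "ee_pos": TCP position; "tool_rot": TCP orientation; "ft_force": force on the tool from outside, world axes, zero at the start; "moment": the same for the moment, N m; "grip_width": finger opening in mm.
Only numpy, scipy, OpenCV 4.12 (cv2) and the standard library are available. Lean on these libraries where they do the work, as an engineer would, in place of code of your own. Each camera call takes 0.05 s, during which the arm holds its last target.

## Task

On the welding bench, swing the lid of the clamshell fixture up and past vertical until it leans back against its stop and stays open by itself. Then lift the flanged collar out of the fixture and set it down, without dropping it, flat and hub up on the floor of the shallow plywood tray. Leave the fixture open, and leave the other collar on the bench where it is.

Things in the scene. Friction and masses are not known exactly. Their poses are not given: they have to be found in the camera images.
- lid (a joint): Lid of the clamshell fixture, rad: 0 closed (level), 1.57 vertical, 1.9 its stop. Hinge nearly free, on the side away from the robot: before vertical the lid falls shut, past it it falls back to the stop and stays. A flat aluminium frame 118 x 130 x 8 mm, 0.3 kg, with a 63 x 64 mm window for the collar's hub, on a fixed grey block 132 x 130 x 25 mm turned up to 0.25 rad.
- lid_bar (a point): Middle of the lid's handle: a round steel bar 12 mm thick, 100 mm long, parallel to the hinge, on two arms, its centre 46 mm out from the lid's free edge in the lid's plane; 38 mm above the bench when closed. The frame turns with the lid: x points from the bar to the hinge axis, 164 mm away; y runs along the bar.
- collar: Steel collar in the fixture, about 0.3 kg: round flange 80 mm across, 8 mm thick, with a solid round hub 36 mm across on it, 38 mm tall in all. Origin: centre of its underside, z up through the hub. It lies loose on the fixture's block, 25 mm above the bench, among four low locators (7 mm high), 60 mm from the hinge axis on the robot's side. Straight up is the way out.
- tray: Shallow plywood tray fixed on the bench, 190 (x) x 160 (y) x 25 mm, walls and floor 6 mm, empty. Origin at the centre of its underside, so its floor is 6 mm higher. Not the deep grey steel bin at the side of the bench.
- spare: A second collar just like the first, lying loose on the bare bench along the middle line, in front of, between or beyond fixture and tray. To be left alone. Origin at the centre of its underside.
There are look-alikes about, which are no part of the job. What is shaped like the part that bears lid but green is not meant.

How it is judged (in metres and radians):
On the way, in this order (a step that is already met when the one before it is completed fails the run):
1. the lid is swung past vertical, back to its stop (value of joint lid above 1.7 rad), for 0.2 s.
2. the collar is lifted out of the fixture, the lid staying open (value of joint lid above 1.7 rad and height (world z) of collar above 0.05 m), for 0.1 s.
At the end, for the whole second after the job is handed in: The lid stands open past vertical (over 1.7 rad), and the collar from the fixture lies at rest on the tray's floor, inside its walls, hub up and flat within 10 degrees (value of joint lid above 1.7 rad and x of collar in the frame of tray between -0.07 and 0.07 m and y of collar in the frame of tray between -0.055 and 0.055 m and z of collar in the frame of tray between 0.002 and 0.012 m and height (world z) of collar below 0.012 m and angle between collar's own z axis and vertical below 0.17 rad and linear speed of collar below 0.02 m/s); the robot touches nothing.
It fails at once if the other collar is moved by more than 30 mm (distance of spare from where it was at the start of the episode above 0.03 m).
It fails at once if the collar is dropped (falls free faster than 0.8 m/s, about 30 mm of fall) (linear speed of collar above 0.8 m/s and contact force between collar and the fingers below 0.05 N).
It also fails if it takes over 61 s, if anything falls off the work surface, if the arm or the gripper's body presses on something with over 40 N, if the wrist force passes 120 N, or if a joint passes its speed limit or range.

## Working session

There is one attempt and no reset: what is moved stays moved. The work goes in short steps, each a Python script; the robot and the scene stay as the last script left them, time stands still between calls to the robot, and variables do not carry over. Pictures are saved under pics/ and viewed, and the job is handed in when it is done.

```bash
ls; mkdir -p pics; python3 - <<'E'
from rig import bot
import cv2,pickle
d={}
for n in ["scene","side","wrist"]:
    st=bot.read_state(); c=bot.read_camera(n); c['st']=st; d[n]=c
    cv2.imwrite(f"pics/{n}0.png",c["image"])
    print(n,{k:v for k,v in c.items() if k not in("image","depth","st")})
pickle.dump(d,open("c0.pkl","wb"))
print(st)
E
```

```text
pics
scene {'fovy': 53.605625949830305, 'cx': 255.672205592014, 'cy': 202.14131042883918, 'k1': 0.019450662335120807, 'eye': array([1154.58786707,  128.40293698,  684.70724774]), 'attitude': array([-0.26352259,  0.59076563,  0.69773986, -0.30775136])}
side {'fovy': 44.94248781541447, 'cx': 252.8549374375882, 'cy': 192.15039418523088, 'k1': -0.026079610546365133, 'eye': array([ 89.76692185, 712.9157321 , 643.46110894]), 'attitude': array([ 0.11246369, -0.24972617,  0.8618941 , -0.42676377])}
wrist {'fovy': 69.5408399499453, 'cx': 258.23592854308544, 'cy': 197.905327949312, 'k1': -0.043587682878296855, 'mount': array([[ 9.99999578e-01,  8.96334017e-04, -2.03460163e-04,
        -1.03329866e+00],
       [ 4.65424806e-04, -3.02927628e-01,  9.53013450e-01,
        -1.23355444e+02],
       [ 7.92584669e-04, -9.53013142e-01, -3.02927917e-01,
         7.80763621e+01],
       [ 0.00000000e+00,  0.00000000e+00,  0.00000000e+00,
         1.00000000e+00]])}
{'clock': 0.1, 'joint_positions': array([-1.28260636e+00,  3.00431590e-01,  1.52152294e+00, -1.47594406e-05,
        1.32068560e+00, -6.65576034e-02]), 'qvel': array([ 7.36485466e-04, -2.31992142e-03, -4.42574909e-04,  5.00558321e-05,
        4.75988746e-04,  1.12389482e-03]), 'effort': array([ 2.96150014e-03, -5.44378459e+01, -3.62373126e+01, -1.18918729e-05,
        2.97159553e-03,  3.64099969e-05]), 'ee_pos': array([ 191.00717683, -515.5676439 ,  249.76756975]), 'tool_rot': array([ 0.58060584, -0.58015113,  0.40422391, -0.40363915]), 'ft_force': array([-1.07280497, -0.08236282,  0.16355818]), 'moment': array([ 0.06559459, -0.00149514,  0.01178753]), 'grip_width': 85.25156138842566}
```

View pics/scene0.png

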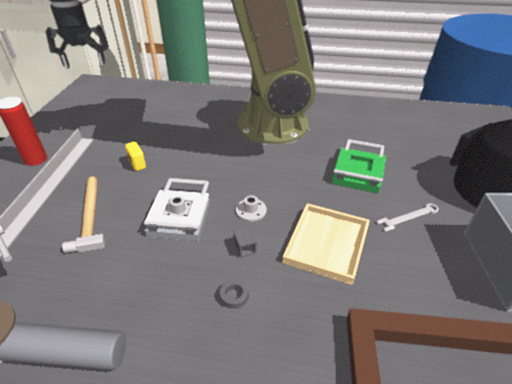

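View pics/side0.png

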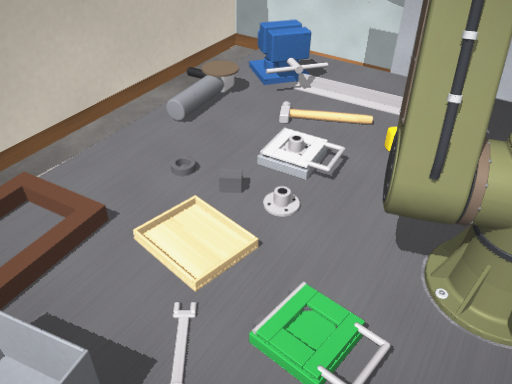

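View pics/wrist0.png

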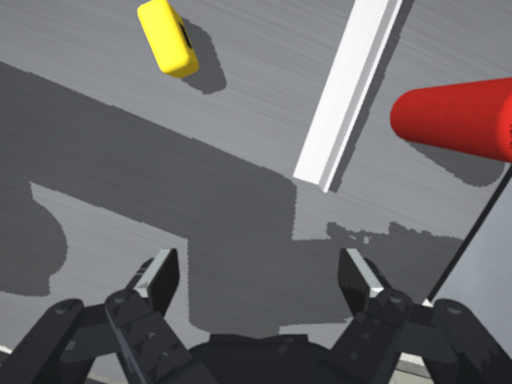

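The scene image shows the grey fixture at (178,208), its bar at (187,183) and the collar hub at (178,203). The tray is at (328,242).

Look-alikes:
- **Green fixture, scene (360,168):** excluded by its colour.
- **Loose collar, scene (251,208):** this is the spare.
- **Black ring (234,292) and small dark block (247,243):** clutter.
- **Grey bin, right edge:** not the tray.

I choose the grey fixture, the hub in its window and the plywood tray.

```bash
cat > h.py <<'E'
import numpy as np, cv2
from scipy.spatial.transform import Rotation as R
def q2R(q): return R.from_quat([q[1],q[2],q[3],q[0]]).as_matrix()
def R2q(M):
    q=R.from_matrix(M).as_quat(); return np.array([q[3],q[0],q[1],q[2]])
def pose(c):
    if 'mount' in c:
        M=c['mount']; Rt=q2R(c['st']['tool_rot']); return Rt@M[:3,:3], Rt@M[:3,3]+c['st']['ee_pos']
    return q2R(c['attitude']), np.array(c['eye'])
def K(c):
    f=192/np.tan(np.radians(c['fovy']/2)); return np.array([[f,0,c['cx']],[0,f,c['cy']],[0,0,1.]])
def ray(c,uv):
    p=cv2.undistortPoints(np.array(uv,float).reshape(-1,1,2),K(c),np.array([c['k1'],0,0,0.]))[:,0]
    Rm,e=pose(c); d=np.c_[p,np.ones(len(p))]@Rm.T
    return e,d
def onz(c,uv,z):
    e,d=ray(c,uv); return e+d*((z-e[2])/d[:,2])[:,None]
def dep(c,uv):
    e,d=ray(c,uv); return np.array([e+dd*float(np.median(c['depth'][int(v)-1:int(v)+2,int(u)-1:int(u)+2])) for dd,(u,v) in zip(d,uv)])
def tri(c1,u1,c2,u2):
    e1,d1=ray(c1,[u1]);e2,d2=ray(c2,[u2]);A=np.c_[d1[0],-d2[0]]
    t=np.linalg.lstsq(A,e2-e1,rcond=None)[0]; p=e1+d1[0]*t[0];q=e2+d2[0]*t[1]
    return (p+q)/2,np.linalg.norm(p-q)
def proj(c,P):
    Rm,e=pose(c); P=np.atleast_2d(np.array(P,float))
    return cv2.projectPoints(P,cv2.Rodrigues(Rm.T)[0],-Rm.T@e,K(c),np.array([c['k1'],0,0,0.]))[0][:,0]
E
python3 - <<'E'
import pickle,cv2,numpy as np
from h import *
d=pickle.load(open('c0.pkl','rb'))
s=d['scene']['image'];t=d['side']['image']
a=cv2.resize(s[165:255,130:290],None,fx=4.8,fy=4.8,interpolation=cv2.INTER_CUBIC)
b=cv2.resize(t[115:225,240:360],None,fx=5,fy=5,interpolation=cv2.INTER_CUBIC)
cv2.imwrite('pics/a1.png',a);cv2.imwrite('pics/b1.png',b)
np.set_printoptions(precision=1,suppress=True)
# yellow tray
for n in('scene','side'):
    c=d[n];h=cv2.cvtColor(c['image'],cv2.COLOR_BGR2HSV);m=cv2.inRange(h,(12,50,110),(32,190,255))
    k,l,st,ce=cv2.connectedComponentsWithStats(m);i=1+np.argmax(st[1:,4]);
    ct=cv2.findContours((l==i).astype(np.uint8),0,2)[0][0]
    r=cv2.approxPolyDP(cv2.convexHull(ct),6,True)[:,0];print(n,st[i],r.tolist());print(onz(c,r,25))
E
```

```text
scene [ 282  203   88   82 3503] [[307, 203], [369, 220], [352, 284], [282, 262]]
[[417.3 143.5  25. ]
 [454.1 297.6  25. ]
 [653.5 252.1  25. ]
 [620.1 101.6  25. ]]
side [  389     0   123   219 17210] [[511, 0], [511, 218], [392, 202], [399, 131], [432, 1]]
[[  247.9 -2038.8    25. ]
 [    4.9  -195.4    25. ]
 [  233.6  -109.8    25. ]
 [  316.   -417.3    25. ]
 [  575.1 -1761.5    25. ]]
```

View pics/a1.png

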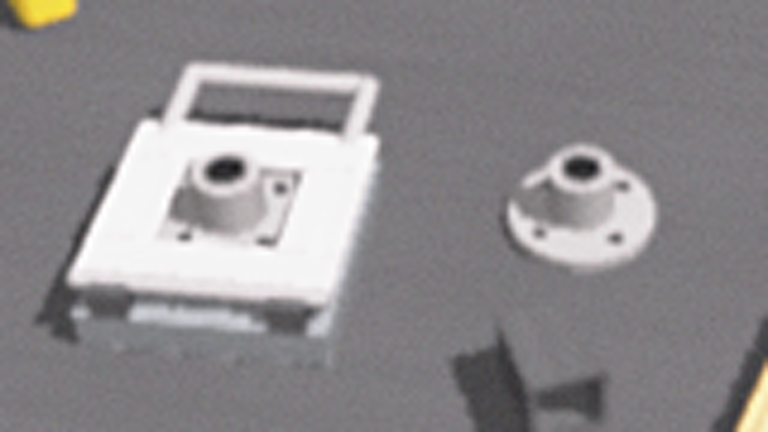

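View pics/b1.png

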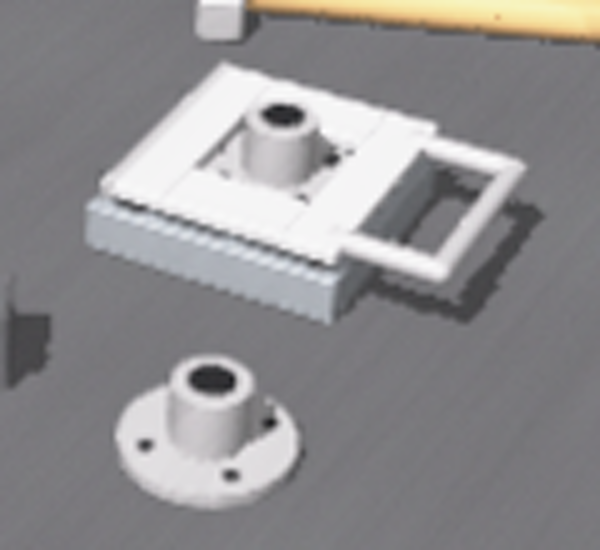

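The crops confirm the choice. The grey fixture carries a handle bar, running from crop-a (190,72) to (378,80), and a collar in its window with the hub top at (226,167). The spare stands alone, its hub top at (582,165). Next I triangulate these points.

```bash
python3 - <<'E'
import pickle,cv2,numpy as np
from h import *
np.set_printoptions(precision=1,suppress=True)
d=pickle.load(open('c0.pkl','rb'));S,T=d['scene'],d['side']
fa=lambda p:((p[0]+.5)/4.8+130-.5,(p[1]+.5)/4.8+165-.5)
fb=lambda p:((p[0]+.5)/5+240-.5,(p[1]+.5)/5+115-.5)
P={}
for n,a,b in [('bar-',(190,72),(522,167)),('bar+',(374,80),(443,270)),('hub',(226,167),(284,113)),('spare',(582,165),(214,377)),
  ('lid nr+',(378,137),(335,258)),('lid far-',(72,284),(226,66)),('lid nr-',(148,124),(434,128)),('lid far+',(330,302),(104,190))]:
    p,e=tri(S,fa(a),T,fb(b));P[n]=p;print(n,p,'gap %.1f'%e)
b=(P['bar-']+P['bar+'])/2;v=P['bar+']-P['bar-'];print('bar mid',b,np.linalg.norm(v),'yaw',np.degrees(np.arctan2(-v[0],v[1])))
h=P['hub']-b;print('bar->hub',h[:2],np.hypot(*h[:2]),np.degrees(np.arctan2(h[1],h[0])))
h=T['image'];h=cv2.cvtColor(h,cv2.COLOR_BGR2HSV);m=cv2.inRange(h,(12,50,110),(32,190,255));m[:,:125]=0;m[:,265:]=0;m[:190]=0;m[295:]=0
r=cv2.approxPolyDP(cv2.convexHull(cv2.findNonZero(m)),6,True)[:,0];print(r.tolist());print(onz(T,r,25))
E
```

```text
bar- [ 399.2 -231.6   38.6] gap 2.7
bar+ [ 393.2 -125.8   41.5] gap 0.9
hub [ 501.8 -172.8   65.1] gap 1.2
spare [442.8   0.8  40.3] gap 0.6
lid nr+ [ 439.9 -110.8   40.2] gap 1.3
lid far- [ 567.8 -235.5   38.5] gap 5.6
lid nr- [ 449.3 -237.6   41.1] gap 2.3
lid far+ [ 560.6 -104.    37.6] gap 0.2
bar mid [ 396.2 -178.7   40.1] 106.01168691382736 yaw 3.1970238502735504
bar->hub [105.6   5.9] 105.73906830882679 3.189790190815186
[[258, 246], [195, 291], [133, 229], [196, 195], [257, 237]]
[[405.8 161.5  25. ]
 [439.3 313.6  25. ]
 [637.  254.7  25. ]
 [599.5 100.3  25. ]
 [420.3 141.3  25. ]]
```

View now.

Measurements so far:
- Bar midpoint is about (396, −179, 40), against 38 expected.
- Hub top is at z ≈ 65, against 63.
- Bar-to-hub distance is 105.7 mm, against 104.
- Spare hub is at z ≈ 40, against 38.
- Lid is about 118 × 130 mm.

These all agree. Next is a closer look with the wrist camera.

```bash
cat >> h.py <<'E'
def down(yaw): # tool x = (cos,sin), tool y = -Z
    x=np.array([np.cos(yaw),np.sin(yaw),0]);y=np.array([0,0,-1.]);return R2q(np.c_[x,y,np.cross(x,y)])
def snap(bot,n,f):
    st=bot.read_state();c=bot.read_camera(n);c['st']=st;cv2.imwrite(f'pics/{f}.png',c['image'])
    import pickle;pickle.dump(c,open(f'{f}.pkl','wb'));return c
E
python3 - <<'E'
from rig import bot
from h import *
np.set_printoptions(precision=2,suppress=True)
y0=np.radians(-3.2)
for w in(0,np.pi,np.pi/2,-np.pi/2): print(w,bot.ik([440,-175,280],down(w)))
for P in([396,-179,38],[560,-170,205],[613,-168,193],[502,-173,54]): print(P,[bot.ik(P,down(np.radians(3.2)+w)) for w in(0,np.pi/2)])
bot.move_to([390,-175,230],down(np.radians(93)))
c=snap(bot,'wrist','w1');print(c['st']['clock'],c['st']['ee_pos'])
E
```

```text
0 [-0.46  0.1   1.69 -0.    1.35 -0.46]
3.141592653589793 None
1.5707963267948966 [-0.46  0.1   1.69 -0.    1.35 -2.03]
-1.5707963267948966 [-0.46  0.1   1.69 -0.    1.35  1.11]
[396, -179, 38] [array([-0.51,  0.37,  2.01, -0.  ,  0.76, -0.56]), array([-0.51,  0.37,  2.01, -0.  ,  0.76, -2.14])]
[560, -170, 205] [array([-0.36,  0.42,  1.47, -0.  ,  1.25, -0.41]), array([-0.36,  0.42,  1.47, -0.  ,  1.25, -1.98])]
[613, -168, 193] [array([-0.33,  0.54,  1.32, -0.  ,  1.28, -0.38]), array([-0.33,  0.54,  1.32, -0.  ,  1.28, -1.95])]
[502, -173, 54] [array([-0.4 ,  0.51,  1.74, -0.  ,  0.89, -0.46]), array([-0.4 ,  0.51,  1.74, -0.  ,  0.89, -2.03])]
1.9417 [ 389.99 -175.35  230.05]
```

View pics/w1.png

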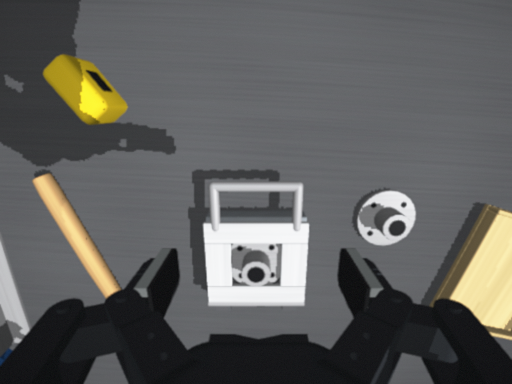

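The wrist view shows the bar from (211,187) to (301,187), the collar's hub top at (256,274), the spare at right (398,228) and the tray's corner. I compare this with the triangulated points.

```bash
python3 - <<'E'
import pickle
from h import *
np.set_printoptions(precision=1,suppress=True)
c=pickle.load(open('w1.pkl','rb'))
im=c['image'];cv2.imwrite('pics/w1c.png',cv2.resize(im[160:320,180:340],None,fx=3.75,fy=3.75,interpolation=cv2.INTER_CUBIC))
g=im[178:200,205:310].min(2);
for col in(225,240,256,270,288):
    k=im[176:200,col].min(1).astype(float);w=np.clip(k-140,0,None);print(col,176+(w*np.arange(24)).sum()/w.sum(), end=' ')
p=onz(c,[(211.5,187),(301,187)],38);print(p,p.mean(0));print('hub',onz(c,[(256.5,274)],63),'spare hub',onz(c,[(397.5,228)],38))
S=pickle.load(open('c0.pkl','rb'))
print('tri bar w/scene', tri(c,(256,187),S['scene'],((282.+.5)/4.8+129.5,(76.5)/4.8+164.5)), 'hub',tri(c,(256.5,274),S['scene'],((226.5)/4.8+129.5,(167.5)/4.8+164.5)))
E
```

```text
225 186.74371859296483 240 186.73551637279598 256 186.73200992555832 270 186.72568578553617 288 186.75615763546799 [[ 402.1 -228.8   38. ]
 [ 396.7 -123.    38. ]] [ 399.4 -175.9   38. ]
hub [[ 501.6 -170.4   63. ]] spare hub [[443.4   3.8  38. ]]
tri bar w/scene (array([ 398.7, -176.6,   41.3]), np.float64(0.881798336408643)) hub (array([ 501.3, -171.5,   64.2]), np.float64(2.3784947552110225))
```

View pics/w1c.png

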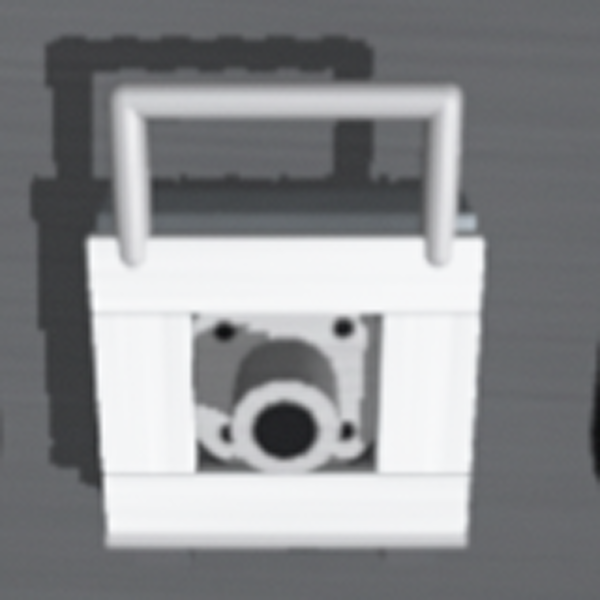

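The wrist view agrees within 3 mm: bar midpoint (398.5, −177), yaw 3°. I now descend on the bar and grip it lightly.

```bash
python3 - <<'E'
from rig import bot
from h import *
np.set_printoptions(precision=1,suppress=True)
q=down(np.radians(3))
bot.move_gripper(40,20)
bot.move_to([398.5,-177,110],q)
print(bot.servo_line([398.5,-177,38],speed=80,until_force=15))
bot.move_gripper(5,20)
s=bot.read_state();print(s['clock'],s['ee_pos'],s['ft_force'],s['grip_width'])
snap(bot,'wrist','w2')
E
```

```text
False
5.3167 [ 398.2 -177.1   38.3] [-5.5 -0.8  6.7] 11.131620224252506
```

View pics/w2.png

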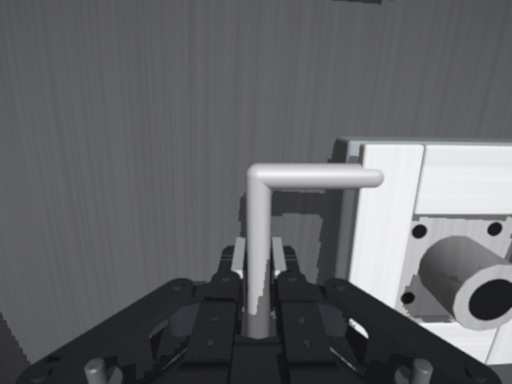

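The jaws hold the bar: width is 11 mm and the bar sits between the pads at (260,270). I swing it along the arc, checking the force as I go.

```bash
python3 - <<'E'
from rig import bot
from h import *
np.set_printoptions(precision=1,suppress=True)
u=np.array([np.cos(np.radians(3)),np.sin(np.radians(3)),0]);b0=np.array([398.2,-177.1,38.3]);H=b0+164*u
for a in list(range(8,97,8))+[100,104]:
    t=np.radians(a);P=H-164*np.cos(t)*u+np.array([0,0,164*np.sin(t)])
    bot.servo_line(P,speed=110)
    s=bot.read_state();f=s['ft_force'];print(a,s['ee_pos'],f,round(s['grip_width'],1))
    if np.linalg.norm(f)>45: print('stop');break
print(s['clock'])
snap(bot,'side','s3')
E
```

```text
8 [ 399.6 -177.    61.3] [-2.9 -0.8 -0.9] 11.0
16 [ 404.1 -176.7   83.5] [-5.5 -1.7 -0.5] 11.3
24 [ 411.4 -176.3  104.9] [-11.1  -1.7   3.5] 11.0
32 [ 421.4 -175.8  125.1] [-20.9  -2.2  10.6] 11.0
40 [ 434.3 -175.2  144.2] [-31.5  -0.   23.1] 11.0
48 [ 450.6 -174.6  161.9] [-36.1   0.8  35.1] 11.1
stop
7.5167
```

View pics/s3.png

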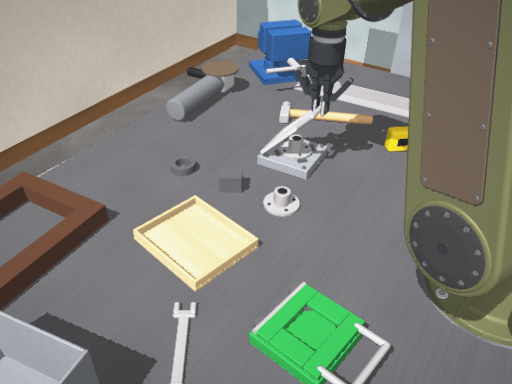

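The radial force grew to 50 N, so my arc is slightly inside the true one. I fit the circle to the actual positions and continue with a correction for the measured force.

```bash
python3 - <<'E'
from rig import bot
from h import *
from scipy.optimize import least_squares
np.set_printoptions(precision=1,suppress=True)
u=np.array([np.cos(np.radians(3)),np.sin(np.radians(3)),0]);b0=np.array([398.2,-177.1,38.3]);H=b0+164*u
A=np.array([[398.2,-177.1,38.3],[399.6,-177,61.3],[404.1,-176.7,83.5],[411.4,-176.3,104.9],[421.4,-175.8,125.1],[434.3,-175.2,144.2],[450.6,-174.6,161.9]])
X=np.c_[(A-H)@u,A[:,2]-H[2]]
r=least_squares(lambda p:np.hypot(X[:,0]-p[0],X[:,1]-p[1])-164,[0,0]);print('centre off (r=164)',r.x,r.fun)
r=least_squares(lambda p:np.hypot(X[:,0]-p[0],X[:,1]-p[1])-p[2],[0,0,164]);print('free',r.x,r.fun)
# relieve force: radially outward in steps
for i in range(4):
    s=bot.read_state();f=s['ft_force'];print(s['ee_pos'],f)
    if np.linalg.norm(f)<12: break
    bot.servo_line(s['ee_pos']+f/25*0.6+ (0 if i else 0),speed=30)
s=bot.read_state();print(s['ee_pos'],s['ft_force'],s['clock'])
E
```

```text
centre off (r=164) [0.3 3.3] [ 0.3  0.  -0.2 -0.3 -0.1  0.1  0.2]
free [  5.5   1.1 169.5] [ 0.   0.  -0.1 -0.   0.   0.1 -0.1]
[ 450.5 -174.6  161.7] [-35.    1.1  35. ]
[ 449.7 -174.6  162.3] [ 2.5 -0.1 -4.4]
[ 449.7 -174.6  162.3] [ 2.5 -0.1 -4.4] 7.8417
```

```bash
python3 - <<'E'
from rig import bot
from h import *
np.set_printoptions(precision=1,suppress=True)
u=np.array([np.cos(np.radians(3)),np.sin(np.radians(3)),0]);b0=np.array([398.2,-177.1,38.3]);H=b0+164.6*u+np.array([0,0,3.5])
Z=np.array([0,0,1.])
s=bot.read_state();d=s['ee_pos']-H;r=np.hypot(d@u,d[2]);a=np.degrees(np.arctan2(d[2],-(d@u)));print('r',r,'ang',a)
off=0.
while a<104:
    a=min(a+5,104);t=np.radians(a);n=-np.cos(t)*u+np.sin(t)*Z
    bot.servo_line(H+(r+off)*n,speed=100)
    s=bot.read_state();f=s['ft_force'];fr=f@n;off+=np.clip(fr/40,-.8,.8)
    print(round(a),s['ee_pos'],f,'rad %.1f off %.1f'%(fr,off))
    if np.linalg.norm(f)>60: print('stop');break
print(s['clock'])
snap(bot,'side','s4')
E
```

```text
r 165.19541227986304 ang 46.84015032214253
52 [ 460.6 -174.   172. ] [-5.5 -2.5  6.2] rad 8.4 off 0.2
57 [ 472.  -173.3  180.3] [-6.6 -1.5  6.2] rad 8.8 off 0.4
62 [ 484.3 -172.7  187.9] [-5.8 -0.6  7.9] rad 9.7 off 0.7
67 [ 497.1 -172.   194.2] [-3.1 -0.8  7.5] rad 8.2 off 0.9
72 [ 510.5 -171.3  199.3] [-2.5 -0.6  4.6] rad 5.2 off 1.0
77 [ 524.4 -170.5  203.3] [-1.  -1.2  2.9] rad 3.1 off 1.1
82 [ 538.7 -169.8  206.3] [-0.  -1.5  3.3] rad 3.3 off 1.2
87 [ 553.2 -169.   207.9] [-0.8 -1.7  4.9] rad 4.9 off 1.3
92 [ 567.8 -168.2  208.3] [-0.9 -0.6  4.4] rad 4.3 off 1.4
97 [ 582.3 -167.5  207.4] [-0.4  0.   5.7] rad 5.6 off 1.5
102 [ 596.7 -166.7  205.1] [ 0.9 -0.7  5.2] rad 5.2 off 1.7
104 [ 602.8 -166.4  203.5] [ 0.8 -1.1  1.9] rad 2.0 off 1.7
11.3
```

View pics/s4.png

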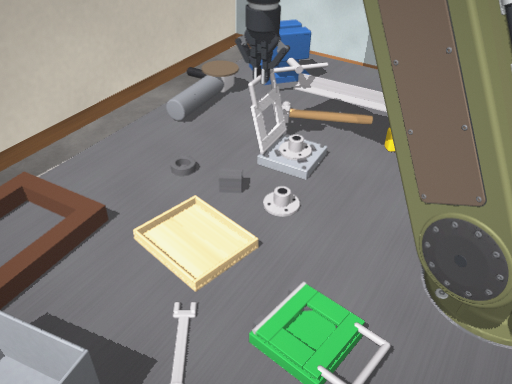

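The side view shows the lid past vertical at (268,115), still held, and the collar in the open fixture at (296,150). I ease it to the stop, release, retreat upward and look again.

```bash
python3 - <<'E'
from rig import bot
from h import *
np.set_printoptions(precision=1,suppress=True)
u=np.array([np.cos(np.radians(3)),np.sin(np.radians(3)),0]);H=np.array([398.2,-177.1,38.3])+164.6*u+np.array([0,0,3.5])
t=np.radians(110);print(bot.servo_line(H+166.7*(-np.cos(t)*u+np.sin(t)*np.array([0,0,1])),speed=60,until_force=12))
s=bot.read_state();print(s['ee_pos'],s['ft_force'])
d=s['ee_pos']-H;print('ang',np.arctan2(d[2],-(d@u)))
bot.move_gripper(40)
p=bot.read_state()['ee_pos'];bot.servo_line([p[0],p[1],p[2]+75],speed=150)
bot.move_to([470,-170,270],down(np.radians(93)))
bot.move_gripper(60,40)
c=snap(bot,'side','s5');snap(bot,'scene','sc5');snap(bot,'wrist','w5');print(c['st']['clock'])
E
```

```text
True
[ 615.  -165.7  199.9] [-8.7  0.2  9.7]
ang 1.8913883600455228
14.5
```

View pics/s5.png

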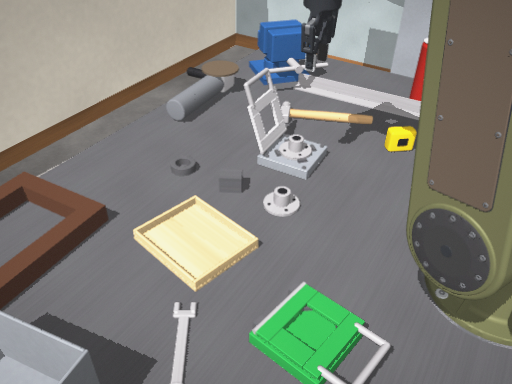

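View pics/sc5.png

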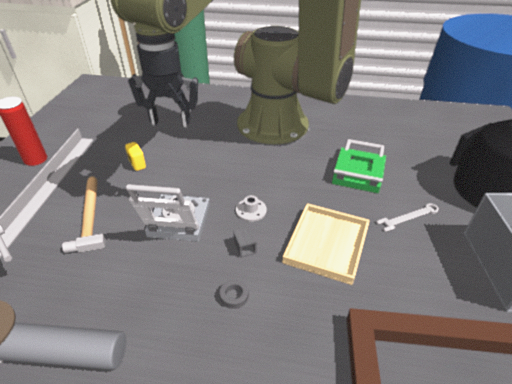

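View pics/w5.png

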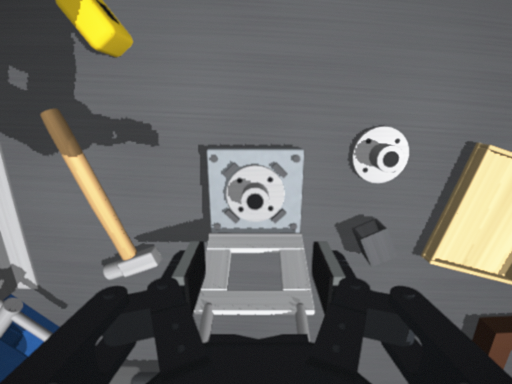

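The lid rests open by itself (side view, (268,110)). The hub top is at wrist (255,200) and side (297,140). I measure the hub from these two views.

```bash
python3 - <<'E'
import pickle
from h import *
np.set_printoptions(precision=1,suppress=True)
w,s=[pickle.load(open(f+'.pkl','rb')) for f in('w5','s5')]
print(w['st']['ee_pos'])
def hole(c,x0,y0,x1,y1,th=60):
    m=(c['image'][y0:y1,x0:x1].max(2)<th).astype(np.uint8);k,l,st,ce=cv2.connectedComponentsWithStats(m);i=1+np.argmax(st[1:,4]);print(st[i]);return ce[i]+[x0,y0]
a=hole(w,244,188,267,214);b=hole(s,286,130,308,146);print(a,b)
print('hub tri',tri(w,a,s,b),'on63',onz(w,[a],63),onz(s,[b],63))
a=hole(w,378,145,404,172);b=hole(s,273,182,292,195);print('spare',tri(w,a,s,b))
# flange outline centre at z=33 in wrist view
print('flange edges',onz(w,[(226,193),(285,193)],33))
E
```

```text
[ 470. -170.  270.]
[  4   7  14  13 155]
[ 7  6  7  4 17]
[254.5 201. ] [296.2 137.5]
hub tri (array([ 501.2, -171.6,   65.6]), np.float64(0.2666708780981987)) on63 [[ 501.9 -171.6   63. ]] [[ 503.2 -175.7   63. ]]Traceback (most recent call last):
  File "<stdin>", line 10, in <module>
  File "<stdin>", line 7, in hole
    return _wrapfunc(a, 'argmax', axis=axis, out=out, **kwds)
    return bound(*args, **kwds)
ValueError: attempt to get argmax of an empty sequence
```

```bash
python3 - <<'E'
from rig import bot
from h import *
np.set_printoptions(precision=1,suppress=True)
q=down(np.radians(93));print(bot.tip_reach)
bot.move_to([501.7,-171.8,140],q)
print(bot.servo_line([501.7,-171.8,57],speed=80,until_force=12))
bot.move_gripper(20,50)
s=bot.read_state();print(s['ee_pos'],s['ft_force'],s['grip_width'])
bot.servo_line([s['ee_pos'][0],s['ee_pos'][1],62],speed=30)
s=bot.read_state();print(s['ee_pos'],s['ft_force'],s['grip_width'])
bot.servo_line([s['ee_pos'][0],s['ee_pos'][1],150],speed=80)
s=bot.read_state();print(s['clock'],s['ee_pos'],s['ft_force'],s['grip_width'])
snap(bot,'wrist','w6');snap(bot,'side','s6')
E
```

```text
19.0
False
[ 502.  -172.    57.7] [-1.8  1.   5.9] 34.15591463285672
[ 502.  -171.9   62.1] [ 0.5  0.4 -3.6] 34.412215480009685
18.3417 [ 501.8 -171.9  149.4] [ 0.5  0.3 -3.3] 34.55722037190573
```

View pics/w6.png

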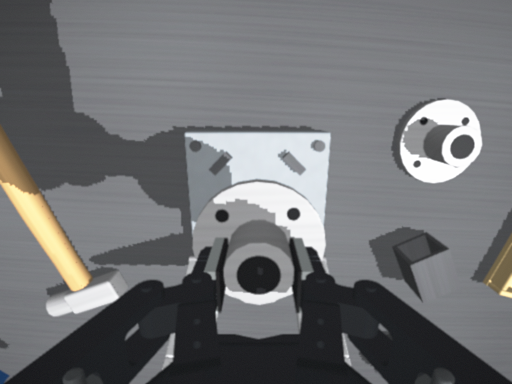

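View pics/s6.png

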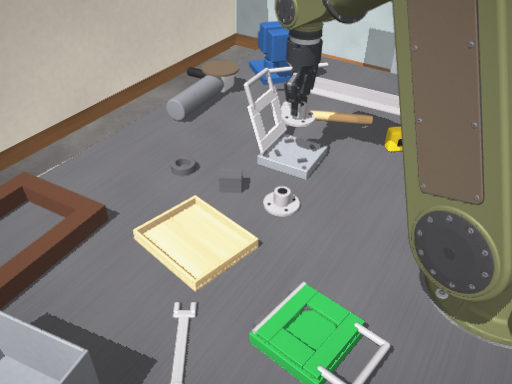

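The collar is held level: width is 34.5 mm and its weight reads about 3.3 N. From the rim's top edge, the two views give the same tray centre, (528, 198), and a yaw of about −13°. I check the heights and then carry.

```bash
python3 - <<'E'
import pickle
from rig import bot
from h import *
np.set_printoptions(precision=1,suppress=True)
S=pickle.load(open('c0.pkl','rb'))
print('rim corner tri',tri(S['scene'],(307,203),S['side'],(257.5,238)))
print('floor depth',dep(S['scene'],[(325,235),(335,250)]),dep(S['side'],[(196,240),(190,250)]))
q=down(np.radians(76.6))
s=bot.read_state();bot.servo_line([460,s['ee_pos'][1]+1,170],speed=150)
bot.move_to([440,190,200],q)
s=bot.read_state();print(s['ft_force'],s['grip_width'])
c=snap(bot,'wrist','w7');print(c['st']['clock'])
E
```

```text
rim corner tri (array([417.8, 143.5,  25.4]), np.float64(0.08807984114363243))
floor depth [[503.4 194.5   4.7]
 [547.5 219.    4.7]] [[527.8 196.3   5.3]
 [519.7 225.9   6.6]]
[-0.6 -0.4 -3.3] 34.407897204930435
20.2583
```

View pics/w7.png

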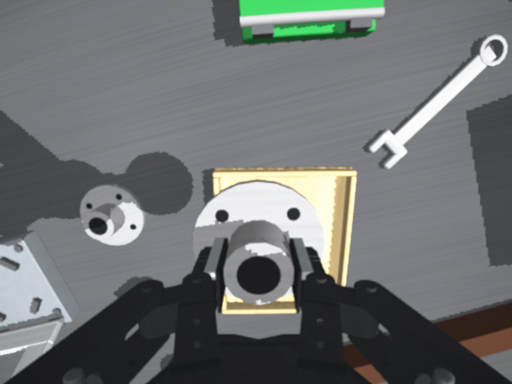

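The tray's near rim runs from (214,170) to (356,170), level in the image, so the yaw is right. Rim z is 25.4 and floor z about 5–6, which fits. I set the collar down, contact expected at TCP z ≈ 38.7.

```bash
python3 - <<'E'
import pickle
from rig import bot
from h import *
np.set_printoptions(precision=1,suppress=True)
w=pickle.load(open('w7.pkl','rb'));p=onz(w,[(214.5,170),(356,170)],25);print(p)
x=np.array([.973,-.232,0]);print('centre from wrist',p.mean(0)+95*x)
q=down(np.radians(76.6))
bot.move_to([528,198.5,110],q)
bot.servo_line([528,198.5,46],speed=80)
print(bot.servo_line([528,198.5,35],speed=15,until_force=6))
s=bot.read_state();print(s['ee_pos'],s['ft_force'],s['grip_width'],s['clock'])
E
```

```text
[[414.8 147.5  25. ]
 [450.7 299.1  25. ]]
centre from wrist [525.2 201.3  25. ]
True
[528.  198.5  38.8] [-0.6  0.5  6.8] 34.415409774180134 22.3583
```

Contact came at TCP z = 38.8, as expected. I release, retreat and check.

```bash
python3 - <<'E'
from rig import bot
from h import *
np.set_printoptions(precision=1,suppress=True)
bot.move_gripper(58)
p=bot.read_state()['ee_pos'];bot.servo_line([p[0],p[1],160],speed=100)
bot.move_to([440,180,250],down(np.radians(76.6)))
for n,f in(('scene','sc8'),('side','s8'),('wrist','w8')): c=snap(bot,n,f)
print(c['st']['clock'],c['st']['ft_force'])
E
```

```text
24.75 [-0.3  0.3  0.5]
```

View pics/sc8.png

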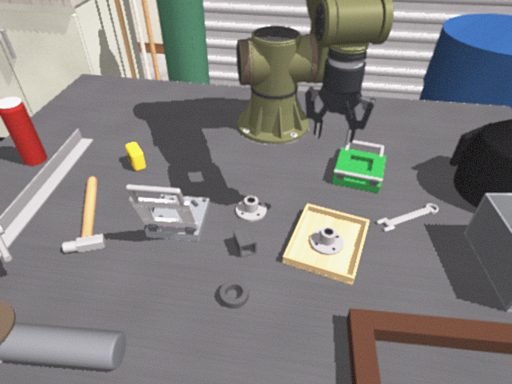

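View pics/s8.png

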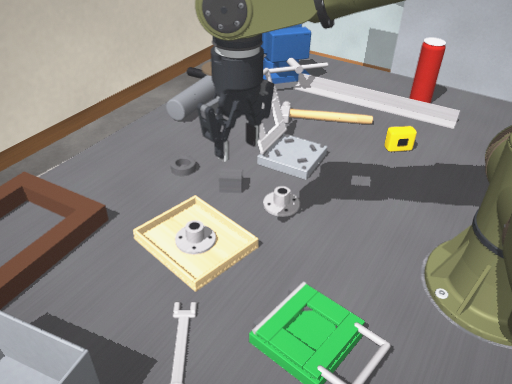

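View pics/w8.png

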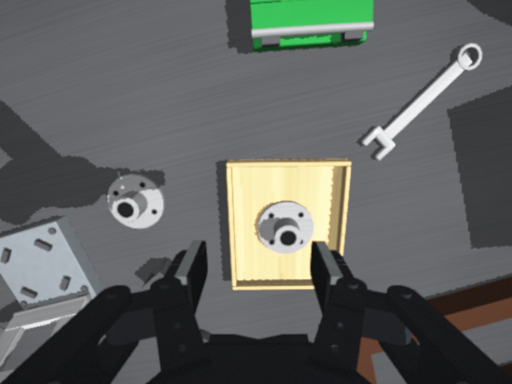

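The collar stands hub up in the middle of the tray (scene (326,240), wrist (287,228)). The spare is still at scene (251,208) and the lid is open at (165,205). I do one numeric check of the hub and then hand in.

```bash
python3 - <<'E'
import pickle
from rig import bot
from h import *
np.set_printoptions(precision=1,suppress=True)
w,s=[pickle.load(open(f+'.pkl','rb')) for f in('w8','s8')]
print('hub',tri(w,(288,238),s,(194.5,226.5)))
a,b=[pickle.load(open('c0.pkl','rb'))['side']['image'],s['image']]
print('spare patch diff',np.abs(a[180:218,258:304].astype(int)-b[180:218,258:304]).mean())
bot.finish_job()
E
```

```text
hub (array([526.9, 200. ,  45. ]), np.float64(1.9714907259953574))
spare patch diff 18.278794813119756
the job is handed in; nothing more can be done
```

The job is handed in, with the lid open and the collar in the plywood tray, about 25 s into the 61 s allowed. The hand-in reports no verdict.

**Lid:** I gripped the handle bar and swung it along its arc to the stop, where it read about 1.89 rad. After release it stayed open in every later view. Midway the wrist force rose to about 50 N because my first arc was slightly off. I stopped, relieved the force and continued below about 10 N.

**Collar:** I lifted it straight out by the hub and set it down until contact, at TCP z = 38.8 mm where 38.7 was expected. The last views show it hub up near the tray's centre. The final measurement put the hub at (527, 200) and its top at 45 mm, against 44 mm expected.

**Checks that disagreed:**
- **Spare:** it sits at the same pixel as at the start in the scene view. The side-view pixel comparison, meant to confirm this, did not: it gave a mean difference of 18. The arm's shadow now falls there, which probably explains it, but I did not confirm that.
- **Positions:** the views differed by up to about 3 mm on the bar height and the tray centre. That is slightly more than the 2 mm calibration but well inside the tolerances.

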